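# Set the tinsmith's bending stop on the brass stud

## Task

On the green plate an aluminium stop bar lies loose on its pivot bolt. Take it by its red handle, swing it round the bolt to the brass stud, not the blue one, and lower it so that its slot drops over the brass stud and the bar lies flat on the plate; then let go.

Things in the scene. Friction and masses are not known exactly. Their poses are not given: they have to be found in the camera images.
- bar_grip (a point): Centre of the red handle (40 along bar x 16 thick x 50 mm tall) upright on the stop bar; pinch its thickness from above. x: along the bar, bolt to slot; y: across; z up. Bar: loose aluminium strap 225 x 56 x 5 mm, 0.25 kg, flat on the plate, its underside 30 mm below this point. Bolt hole, 25 mm across, centred at x = -85 mm; closed slot, 51 mm (x) by 29 mm (y), centred at x = +65 mm.
- pivot_bolt (a point): Foot of the pivot bolt's axis, on the top face of the fixed green plate (260 x 330 x 12 mm). The steel bolt, 14 mm thick, stands upright through the bar's hole; its dark head (34 mm wide, 12 mm high) starts 50 mm above the plate, so the bar can be lifted up to 45 mm and turned freely, but not taken off.
- brass_stud: The stud to use: fixed, upright, brass-coloured, 14 mm thick, 20 mm tall, the last 8 mm tapering to 6 mm, with a flat brass-coloured disc 52 mm across round its foot. Origin: foot of its axis, on the plate's top face. It stands 138 to 162 mm from the pivot bolt's axis, 30 to 70 degrees to the left or right of where the bar points at the start.
- blue_stud: The same stud in blue with a blue disc, on the other side of the bar; origin likewise. Not to be used.
There are look-alikes about, which are no part of the job. Of the things that look like the part that bears bar_grip, the largest one is meant.

How it is judged:
At the end, for the whole second after the job is handed in: The bar, let go, lies flat (within 6 mm) on the plate, still on its pivot bolt, with the brass stud standing inside its slot (anywhere in the slot) (x of brass_stud in the frame of bar_grip between 0.04 and 0.09 m and y of brass_stud in the frame of bar_grip between -0.015 and 0.015 m and z of each of brass_stud, pivot_bolt in the frame of bar_grip above -0.036 m and horizontal distance between bar_grip and pivot_bolt below 0.1 m); the robot touches nothing.
It fails at once if the bar's slot is lowered over the blue stud (x of blue_stud in the frame of bar_grip between 0.04 and 0.09 m and y of blue_stud in the frame of bar_grip between -0.015 and 0.015 m and z of blue_stud in the frame of bar_grip above -0.036 m).
It also fails if it takes over 35 s, if anything falls off the work surface, if the arm or the gripper's body presses on something with over 40 N, if the wrist force passes 120 N, or if a joint passes its speed limit or range.

## Robot

A 6-joint arm with a two-finger parallel gripper is mounted at the origin on the work surface. World frame = base frame: x ahead of the robot, y to its left, z up, the work surface at z = 0. Lengths are in m, angles in rad, forces in N, time in s.
With the tool pointing down it reaches from about 0.325 to 0.9 m from the base axis. Payload 6.1 kg.
Tool frame: the origin (TCP) lies on the centre line of the jaws, within the pads' length; the fingertips stand 8 mm ahead of it and the grasp point (between the pads) lies 11 mm behind it; z points along the fingers, y is the line along which they close (so a half turn about z gives the same grasp; the last joint's range is limited). The gripper opens to 87 mm and grips with 3 to 60 N. Pads are 19 mm wide; open, the fingers measure 117 mm over their backs; the gripper's body (75 mm by 190 mm) begins 51 mm behind the grasp point.
Start: joints at [0.991, 0.22, 1.526, -0, 1.395, -0.126], TCP at [0.274, 0.562, 0.231] pointing down, gripper open.
Joint ranges: [-2.98, 2.98], [-0.91, 2.08], [0.09, 2.57], [-1.24, 4.39], [0.2, 2.65], [-2.68, 2.68]. Speed limits (rad/s): [2.57, 2.57, 3.01, 3.14, 3.14, 3.14].

## Interface

Orientations are given as a 3x3 rotation matrix whose columns are the frame's x, y, z axes.
In Python, from station import read_state, capture, camera_params, finish_job, find_in, pinpoint gives the robot as it stands. The module is installed in compiled form; this text tells all that it offers.
- The arm moves only by the tool move_arm, never from a script. Its argument "moves" is a list of rows, each an object with "gripper": the closure, from 0 (fully open) to 1 (shut); "delta_pos": the shift along the tool's x, y, z in m, a list of three; "dr": the turn, a rotation vector about the tool's x, y, z in rad, a list of three. A call has 1 to 12 rows; each row is the pose to reach, as a shift and turn from the pose commanded when the call began, along the tool's axes at that moment; what a row does not reach only later rows make up. A row lasts 1/10 s, in which the tool goes at most 50 mm and 8.59 degrees, less where a joint would pass 70% of its speed; a pose out of reach is approached as far as the arm can. A call with a gripper value outside its range is refused whole. The fingers move at their own pace and stop on an object; the grip force is fixed at half the most. Time passes only in rows, so rows that repeat a pose let the fingers close. It gives the time, the measured TCP pose, the force, the opening and the grip force at its end, in the units of the state.
- read_state(): the state, without advancing time (a new reading comes with each control period).
- capture(name): name is "scene" or "top" or "wrist"; returns (picture, depth): 420x560x3 uint8, red, green, blue; 420x560 float32, m along the optical axis (not along the pixel's ray), 0 where there is no reading.
- camera_params(name): a dict with "vertical_fov" (degrees; the focal length in pixels is half the picture's height over the tangent of half this angle, whatever the lens; pixels are square), "cx", "cy" (the principal point, pixels), "R" (3x3) and "t" (3): a world point X has camera coordinates R X + t. Camera axes: x right, y down, z forward; pixel columns grow to the right and rows downward; lengths in m; the calibration is good to about 2 mm. A picture is of the moment at which its call begins: read the wrist's pose just before it. camera_params takes no time and is no camera call; for the wrist camera it gives the pose at the moment of the call.
- finish_job(): hands the job in; it is judged then, once.
Trained networks look in the newest picture that a camera, given by its name, has taken for a name from the list of things; names that differ only in an ending like _2 or _b are one class to them, and where a whole thing is asked for, a point or a joint stands for the part that bears it (a point fixed in the world has none). Each returns a list of dicts, best first, with "p" (0 to 1); they miss things now and then, are a little off and sometimes report something else, mostly with a low value. They report only what shows in the picture. A call takes as long as a camera call. They do not tell look-alikes from the thing itself.
- find_in(camera, label): "extent" ([left, top, right, bottom] in pixels, round what is visible of it).
- pinpoint(camera, label): "point" ([column, row] in pixels: a listed point, or the origin of a listed thing).
The state is a dict: "t": time; "joint_pos": joint angles; "joint_vel": joint speeds; "joint_torque": joint torques, N m; "tool_pos": TCP position; "eef_rot": TCP orientation; "contact_force": force on the tool from outside, world axes, zero at the start; "torque": the same for the moment, N m; "opening": opening from 0.0 (shut) to 1.0 (fully open); "gripper_force": force on a finger pad.
Only numpy, scipy, OpenCV 4.12 (cv2) and the standard library are available. Lean on these libraries where they do the work, as an engineer would, in place of code of your own. Each camera call takes 0.05 s, during which the arm holds its last target. There are 200 camera calls.

## Working session

There is one attempt and no reset: what is moved stays moved. The work goes in short steps, Python scripts to look and compute and a tool call to move; the robot and the scene stay as the last step left them, time stands still between calls to the robot, and variables do not carry over. Pictures are saved under pics/ and viewed, at most 10 in all, crops included, and the job is handed in when it is done.

Besides the shell and the picture viewer there is one more tool, called after ">>>" as name(argument=value, ...), one argument or row to a line, values as JSON. move_arm: Moves the arm, as the interface text tells. Its arguments: {"type":"object","properties":{"moves":{"type":"array"}},"required":["moves"]}

```bash
mkdir -p pics; cat > h.py <<'E'
import numpy as np, cv2
from station import *
def cam(n):
    p=camera_params(n); f=210/np.tan(np.radians(p["vertical_fov"])/2)
    return f,p["cx"],p["cy"],np.array(p["R"]),np.array(p["t"])
def ray(n,px):
    f,cx,cy,R,t=cam(n); d=R.T@np.array([(px[0]-cx)/f,(px[1]-cy)/f,1]); return -R.T@t,d
def atz(n,px,z):
    o,d=ray(n,px); return o+d*(z-o[2])/d[2]
def atdepth(n,px,D):
    o,d=ray(n,px); c,r=int(round(px[0])),int(round(px[1])); return o+d*np.median(D[r-1:r+2,c-1:c+2])
def save(n,img): cv2.imwrite("pics/"+n,img[:,:,::-1])
E
python3 - <<'E'
from h import *
np.set_printoptions(precision=4,suppress=True)
ims=[]
for n in("scene","top"):
    I,D=capture(n); save(n+"1.png",I); np.savez(n+".npz",I=I,D=D)
    for l in("bar_grip","pivot_bolt","brass_stud","blue_stud"):
        for q in pinpoint(n,l)[:4]:
            try: print(n,l,round(q["p"],2),np.round(q["point"]),atdepth(n,q["point"],D))
            except Exception as e: print(e)
    for q in find_in(n,"bar_grip")[:4]: print("ext",n,round(q["p"],2),np.round(q["extent"]))
print(read_state()["t"])
E
```

```text
scene bar_grip 0.83 [417. 262.] [0.3424 0.2288 0.0283]
scene bar_grip 0.8 [267. 148.] [ 0.2547 -0.263   0.0169]
scene bar_grip 0.73 [221. 228.] [ 0.548  -0.065   0.0449]
scene brass_stud 0.96 [262. 277.] [0.5572 0.0595 0.0136]
scene blue_stud 0.71 [190. 215.] [ 0.5441 -0.1747  0.0125]
ext scene 0.86 [246. 135. 291. 165.]
ext scene 0.82 [369. 248. 462. 294.]
ext scene 0.81 [163. 212. 283. 269.]
top bar_grip 0.96 [136. 255.] [0.3375 0.2211 0.0388]
top bar_grip 0.87 [286. 159.] [ 0.5295 -0.0702  0.0659]
top bar_grip 0.59 [383. 308.] [ 0.2412 -0.2655  0.0383]
top pivot_bolt 0.6 [278. 199.] [ 0.4485 -0.0552  0.0745]
top brass_stud 0.97 [222. 147.] [0.5591 0.0588 0.0267]
top brass_stud 0.53 [286. 157.] [ 0.5324 -0.0702  0.0674]
top blue_stud 0.88 [339. 160.] [ 0.5376 -0.1799  0.0277]
ext top 0.8 [264. 106. 309. 213.]
ext top 0.72 [360. 266. 398. 346.]
ext top 0.58 [ 97. 238. 179. 273.]
0.6
```

View pics/top1.png

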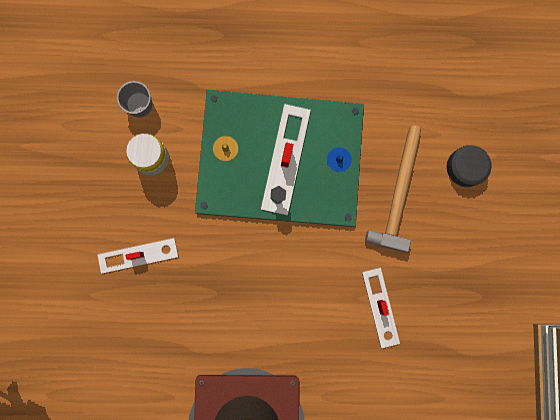

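View pics/scene1.png

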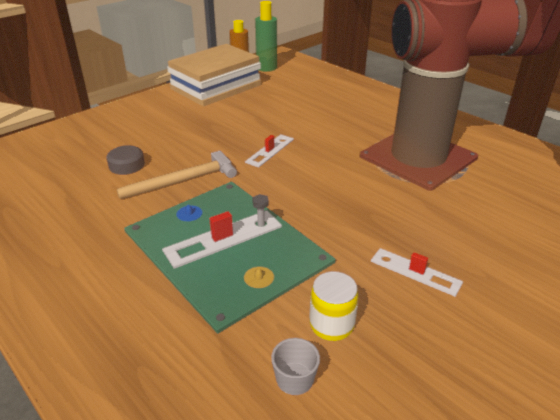

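Both pictures show three bars with red handles. In the top view they are at (286,155) on the green plate, at (136,255) and at (383,308). The one on the plate is the largest and is the only one on a bolt (head at 278,195), so I choose it. Brass stud is at (225,148) and blue at (339,160).

```bash
cat > seg.py <<'E'
from h import *
np.set_printoptions(precision=4,suppress=True)
def cloud(n,D):
    f,cx,cy,R,t=cam(n); v,u=np.mgrid[:420,:560]
    P=np.stack([(u-cx)/f*D,(v-cy)/f*D,D],-1); return (P-t)@R
def seg(n,I,D,c0=(0.53,-0.07),rad=.2):
    P=cloud(n,D); h=cv2.cvtColor(I,cv2.COLOR_RGB2HSV).astype(int); H,S,V=h[...,0],h[...,1],h[...,2]
    near=(np.hypot(P[...,0]-c0[0],P[...,1]-c0[1])<rad)&(D>0); z=P[...,2]
    M={"red":((H<6)|(H>174))&(S>170)&(V>60)&(z>.02)&(z<.12),"brass":(H>14)&(H<28)&(S>120)&(V>100)&(z>.005)&(z<.03),"blue":(H>100)&(H<125)&(S>130)&(z<.05),
       "head":(z>.065)&(z<.085)&(V<110)&(S<90),"bar":(S<60)&(V>140)&(z>.008)&(z<.06),"green":(H>60)&(H<95)&(S>80)}
    out={}
    for k,m in M.items():
        m=m&near
        if m.sum()<8: print(k,"none");continue
        q,l,s,_=cv2.connectedComponentsWithStats(m.astype(np.uint8)); m=l==1+np.argmax(s[1:,4])
        p=P[m]; px=np.argwhere(m).mean(0)[::-1]; out[k]=(px,p)
        print(k,len(p),"px",px,"mean",p.mean(0),"med",np.median(p,0),"z5/95",np.percentile(p[:,2],[5,95]))
    return out
E
python3 - <<'E'
from seg import *
d=np.load("top.npz"); o=seg("top",d["I"],d["D"])
for k,z in(("brass",.012),("blue",.012),("head",.074),("red",.065)): print(k,atz("top",o[k][0],z))
save("crop1.png",cv2.resize(d["I"][80:240,180:380],None,fx=3.5,fy=3.5))
print(read_state()["eef_rot"])
E
```

```text
red 169 px [286.6805 153.8639] mean [ 0.5392 -0.0708  0.0646] med [ 0.5385 -0.0712  0.0666] z5/95 [0.0434 0.0701]
brass 459 px [225.0806 148.0806] mean [0.5595 0.0537 0.0128] med [0.5598 0.0537 0.0126] z5/95 [0.0093 0.0163]
blue 479 px [338.7787 159.2693] mean [ 0.5411 -0.1814  0.0138] med [ 0.5404 -0.1809  0.0127] z5/95 [0.0098 0.0264]
head 196 px [277.9235 194.2092] mean [ 0.4579 -0.0545  0.0737] med [ 0.4583 -0.0546  0.0737] z5/95 [0.0706 0.0766]
bar 1888 px [284.3162 158.4629] mean [ 0.5401 -0.0686  0.0169] med [ 0.5424 -0.0651  0.0169] z5/95 [0.0134 0.0202]
green 15094 px [279.1599 158.6721] mean [ 0.5405 -0.0583  0.0119] med [ 0.535  -0.0386  0.0119] z5/95 [0.0087 0.0152]
brass [0.5597 0.0537 0.012 ]
blue [ 0.5414 -0.1817  0.012 ]
head [ 0.4578 -0.0545  0.074 ]
red [ 0.5392 -0.0708  0.065 ]
[[-0.8988  0.4384 -0.    ]
 [ 0.4384  0.8988  0.    ]
 [ 0.      0.     -1.    ]]
```

View pics/crop1.png

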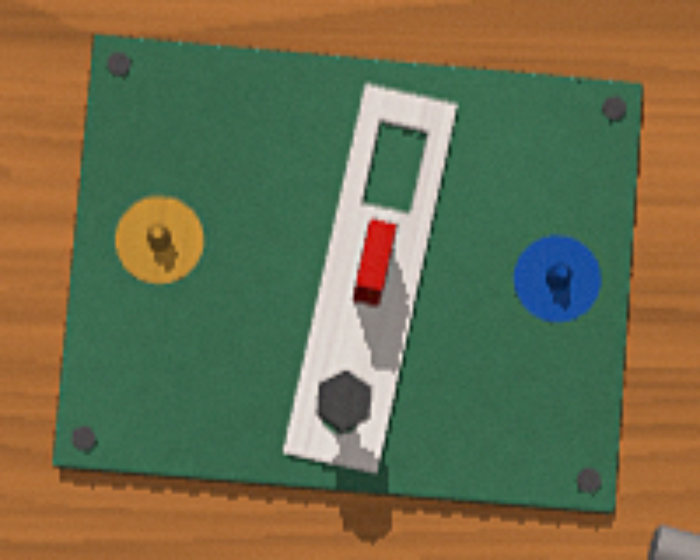

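The crop confirms the large bar on the bolt: handle at about (375,262), slot at (397,165), brass stud on the left and blue on the right. Bolt to brass is 0.149 m and bolt to handle about 0.083 m, both consistent with the sizes given. Next I move above the handle.

>>> move_arm(
  moves=[
    {"gripper": 0, "delta_pos": [-0.515, -0.453, 0.03], "dr": [0, 0, -0.24]},
    {"gripper": 0, "delta_pos": [-0.515, -0.453, 0.03], "dr": [0, 0, -0.24]},
    {"gripper": 0, "delta_pos": [-0.515, -0.453, 0.03], "dr": [0, 0, -0.24]},
    {"gripper": 0, "delta_pos": [-0.515, -0.453, 0.03], "dr": [0, 0, -0.24]},
    {"gripper": 0, "delta_pos": [-0.515, -0.453, 0.03], "dr": [0, 0, -0.24]},
    {"gripper": 0, "delta_pos": [-0.515, -0.453, 0.03], "dr": [0, 0, -0.24]},
    {"gripper": 0, "delta_pos": [-0.515, -0.453, 0.03], "dr": [0, 0, -0.24]},
    {"gripper": 0, "delta_pos": [-0.515, -0.453, 0.03], "dr": [0, 0, -0.24]},
    {"gripper": 0, "delta_pos": [-0.515, -0.453, 0.03], "dr": [0, 0, -0.24]},
    {"gripper": 0, "delta_pos": [-0.515, -0.453, 0.03], "dr": [0, 0, -0.24]},
    {"gripper": 0, "delta_pos": [-0.515, -0.453, 0.03], "dr": [0, 0, -0.24]},
    {"gripper": 0, "delta_pos": [-0.515, -0.453, 0.03], "dr": [0, 0, -0.24]},
  ],
)

```text
t: 1.8
tool_pos: [0.5055, 0.0065, 0.2047]
eef_rot: [[-0.977, 0.212, 0.001], [0.212, 0.977, 0.0], [-0.001, 0.0, -1.0]]
contact_force: [1.4, 0.2, 0.6]
opening: 1.003
gripper_force: 0.0
```

>>> move_arm(
  moves=[
    {"gripper": 0, "delta_pos": [0, 0, 0], "dr": [0, 0, 0]},
  ],
)

```text
t: 1.9
tool_pos: [0.5066, 0.0033, 0.2044]
eef_rot: [[-0.976, 0.218, 0.001], [0.218, 0.976, -0.002], [-0.002, -0.002, -1.0]]
contact_force: [0.9, 0.7, 0.1]
opening: 1.004
gripper_force: 0.0
```

```bash
python3 - <<'E'
from h import *
np.set_printoptions(precision=4,suppress=True)
s=read_state();print(s["t"],s["tool_pos"],s["eef_rot"],s["joint_pos"],s["contact_force"])
E
```

```text
1.9 [0.5066 0.0033 0.2044] [[-0.9759  0.2182  0.0012]
 [ 0.2182  0.9759 -0.0022]
 [-0.0016 -0.0019 -1.    ]] [-0.148  -0.0456  1.8604 -0.002   1.3253 -1.4983] [0.9327 0.7471 0.1043]
```

>>> move_arm(
  moves=[
    {"gripper": 0, "delta_pos": [-0.048, -0.065, 0], "dr": [0, 0, 0]},
    {"gripper": 0, "delta_pos": [-0.048, -0.065, 0], "dr": [0, 0, 0]},
    {"gripper": 0, "delta_pos": [-0.048, -0.065, 0], "dr": [0, 0, 0]},
  ],
)

```text
t: 2.2
tool_pos: [0.5391, -0.0676, 0.2045]
eef_rot: [[-0.977, 0.215, 0.001], [0.215, 0.977, -0.001], [-0.001, -0.001, -1.0]]
contact_force: [-0.6, 0.1, -0.8]
opening: 0.997
gripper_force: 0.0
```

```bash
python3 - <<'E'
from seg import *
s=read_state();print(s["tool_pos"],s["eef_rot"])
I,D=capture("wrist"); save("w1.png",I); o=seg("wrist",I,D)
for k,z in(("brass",.012),("blue",.012),("head",.074)):
    if k in o: print(k,atz("wrist",o[k][0],z))
p=o["red"][1]; q=p[p[:,2]>.06][:,:2].astype(np.float32); print("redtop",len(q),cv2.minAreaRect(q),q.mean(0))
q=o["bar"][1]; q=q[q[:,2]<.03][:,:2].astype(np.float32); print("bar",cv2.minAreaRect(q))
I,D=capture("top"); p=seg("top",I,D)
E
```

```text
[ 0.5391 -0.0676  0.2045] [[-0.9766  0.2152  0.0008]
 [ 0.2152  0.9766 -0.001 ]
 [-0.001  -0.0008 -1.    ]]
red none
brass 1225 px [377.2612 183.8849] mean [0.5571 0.0555 0.0127] med [0.5559 0.0544 0.0117] z5/95 [0.0104 0.0243]
blue 1283 px [186.4419 209.7997] mean [ 0.5392 -0.1785  0.0128] med [ 0.5383 -0.1775  0.0116] z5/95 [0.0103 0.025 ]
head 736 px [270.8003 118.2745] mean [ 0.4567 -0.0524  0.073 ] med [ 0.4566 -0.0525  0.0731] z5/95 [0.0717 0.0742]
bar 6705 px [273.4653 180.2204] mean [ 0.5288 -0.0661  0.0156] med [ 0.5182 -0.0643  0.0159] z5/95 [0.0114 0.0171]
green 6404 px [199.5539 181.4366] mean [ 0.511  -0.1532  0.0111] med [ 0.4991 -0.1518  0.0109] z5/95 [0.0097 0.0122]
brass [0.5572 0.0557 0.012 ]
blue [ 0.5393 -0.1788  0.012 ]
head [ 0.4567 -0.0524  0.074 ]Traceback (most recent call last):
  File "<stdin>", line 6, in <module>
KeyError: 'red'
```

View pics/w1.png

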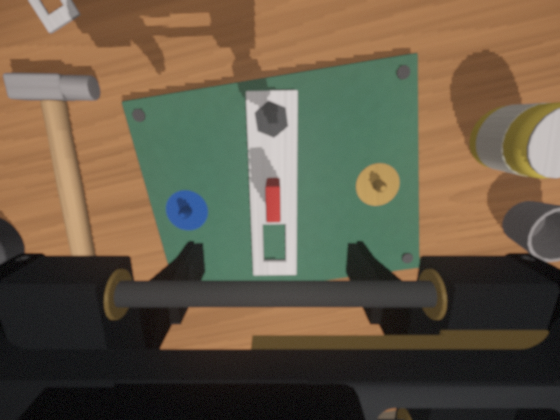

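The wrist view shows the bar upright in the image with its red handle at (273,200), the bolt head at (271,118), brass at (377,184) and blue at (186,210). The two cameras agree to about 2 mm. Now I measure the handle.

```bash
python3 - <<'E'
from seg import *
I,D=capture("wrist"); P=cloud("wrist",D)
h=cv2.cvtColor(I,cv2.COLOR_RGB2HSV).astype(int); m=((h[...,0]<8)|(h[...,0]>172))&(h[...,1]>140); m[:150]=0;m[235:]=0;m[:,:250]=0;m[:,300:]=0
p=P[m]; print(len(p),np.percentile(p[:,2],[5,50,95]))
q=p[p[:,2]>.06][:,:2].astype(np.float32); print("redtop",len(q),cv2.minAreaRect(q),q.mean(0))
b=(h[...,1]<70)&(h[...,2]>110)&(P[...,2]>.01)&(P[...,2]<.03); b[:,:235]=0;b[:,310:]=0;b[280:]=0;b[:80]=0
r=cv2.minAreaRect(P[b][:,:2].astype(np.float32)); print("bar",r,cv2.boxPoints(r))
E
```

```text
408 [0.0648 0.066  0.0672]
redtop 408 ((0.5395767092704773, -0.07035604119300842), (0.011525139212608337, 0.03679654374718666), 77.75737762451172) [ 0.5388 -0.07  ]
bar ((0.5363699793815613, -0.06803207844495773), (0.06575815379619598, 0.2451844960451126), 78.34598541259766) [[ 0.4097 -0.0755]
 [ 0.6498 -0.125 ]
 [ 0.6631 -0.0606]
 [ 0.4229 -0.0111]]
```

>>> move_arm(
  moves=[
    {"gripper": 0, "delta_pos": [0, 0, 0.1], "dr": [0, 0, 0]},
    {"gripper": 0, "delta_pos": [0, 0, 0.1], "dr": [0, 0, 0]},
    {"gripper": 0, "delta_pos": [0, 0, 0.1], "dr": [0, 0, 0]},
    {"gripper": 0, "delta_pos": [0, 0, 0.1], "dr": [0, 0, 0]},
  ],
)

```text
t: 2.7
tool_pos: [0.5371, -0.0636, 0.1044]
eef_rot: [[-0.978, 0.211, -0.002], [0.211, 0.978, 0.001], [0.003, 0.0, -1.0]]
contact_force: [0.7, -0.8, 0.8]
opening: 1.0
gripper_force: 0.0
```

>>> move_arm(
  moves=[
    {"gripper": 0, "delta_pos": [-0.003, -0.006, 0.03], "dr": [0, 0, 0]},
    {"gripper": 0, "delta_pos": [-0.003, -0.006, 0.067], "dr": [0, 0, 0]},
    {"gripper": 0, "delta_pos": [-0.003, -0.006, 0.067], "dr": [0, 0, 0]},
    {"gripper": 0, "delta_pos": [-0.003, -0.006, 0.067], "dr": [0, 0, 0]},
  ],
)

```text
t: 3.1
tool_pos: [0.5411, -0.0715, 0.0398]
eef_rot: [[-0.977, 0.212, 0.002], [0.212, 0.977, -0.0], [-0.002, -0.0, -1.0]]
contact_force: [0.5, -0.3, 0.5]
opening: 0.996
gripper_force: 0.0
```

>>> move_arm(
  moves=[
    {"gripper": 1, "delta_pos": [0, 0, 0], "dr": [0, 0, 0]},
    {"gripper": 1, "delta_pos": [0, 0, 0], "dr": [0, 0, 0]},
    {"gripper": 1, "delta_pos": [0, 0, 0], "dr": [0, 0, 0]},
    {"gripper": 1, "delta_pos": [0, 0, 0], "dr": [0, 0, 0]},
    {"gripper": 1, "delta_pos": [0, 0, 0], "dr": [0, 0, 0]},
    {"gripper": 1, "delta_pos": [0, 0, 0], "dr": [0, 0, 0]},
    {"gripper": 1, "delta_pos": [0, 0, 0], "dr": [0, 0, 0]},
    {"gripper": 1, "delta_pos": [0, 0, 0], "dr": [0, 0, 0]},
  ],
)

```text
t: 3.9
tool_pos: [0.5396, -0.0716, 0.0372]
eef_rot: [[-0.977, 0.212, -0.0], [0.212, 0.977, 0.0], [0.0, -0.0, -1.0]]
contact_force: [-0.8, 0.3, -0.7]
opening: 0.354
gripper_force: 0.0
```

>>> move_arm(
  moves=[
    {"gripper": 1, "delta_pos": [0, 0, 0], "dr": [0, 0, 0]},
    {"gripper": 1, "delta_pos": [0, 0, 0], "dr": [0, 0, 0]},
    {"gripper": 1, "delta_pos": [0, 0, 0], "dr": [0, 0, 0]},
    {"gripper": 1, "delta_pos": [0, 0, 0], "dr": [0, 0, 0]},
    {"gripper": 1, "delta_pos": [0, 0, 0], "dr": [0, 0, 0]},
  ],
)

```text
t: 4.4
tool_pos: [0.5397, -0.0715, 0.0373]
eef_rot: [[-0.977, 0.212, -0.0], [0.212, 0.977, 0.0], [0.0, 0.0, -1.0]]
contact_force: [0.4, 0.4, -0.6]
opening: 0.18
gripper_force: 30.0
```

>>> move_arm(
  moves=[
    {"gripper": 1, "delta_pos": [0, 0, -0.01], "dr": [0, 0, 0]},
    {"gripper": 1, "delta_pos": [0, 0, -0.02], "dr": [0, 0, 0]},
    {"gripper": 1, "delta_pos": [0, 0, -0.03], "dr": [0, 0, 0]},
    {"gripper": 1, "delta_pos": [0, 0, -0.03], "dr": [0, 0, 0]},
  ],
)

```text
t: 4.8
tool_pos: [0.5414, -0.0721, 0.0698]
eef_rot: [[-0.977, 0.212, 0.004], [0.212, 0.977, -0.001], [-0.004, -0.0, -1.0]]
contact_force: [0.2, -0.4, -2.9]
opening: 0.184
gripper_force: 30.0
```

```bash
python3 - <<'E'
from seg import *
s=read_state();print(s["tool_pos"],s["eef_rot"],s["contact_force"],s["opening"],s["gripper_force"])
n="wrist";I,D=capture(n); save("w2.png",I); P=cloud(n,D)
o=seg(n,I,D)
for n in ["scene"]:
    I,D=capture(n); save("s2.png",cv2.resize(I[170:320,100:340],None,fx=3,fy=3))
E
```

```text
[ 0.5414 -0.0721  0.0698] [[-0.9772  0.2121  0.0039]
 [ 0.2121  0.9772 -0.0012]
 [-0.0041 -0.0003 -1.    ]] [ 0.1574 -0.3516 -2.9403] 0.1841554405306431 29.97440821956843
red 343 px [271.102  315.6122] mean [ 0.553  -0.077   0.0977] med [ 0.5522 -0.0782  0.0977] z5/95 [0.0967 0.0986]
brass 2135 px [447.1461 212.9349] mean [0.5546 0.0569 0.013 ] med [0.5533 0.0552 0.011 ] z5/95 [0.0099 0.0262]
blue 2145 px [136.0014 248.7958] mean [ 0.5329 -0.1819  0.0131] med [ 0.5337 -0.1803  0.0111] z5/95 [0.01   0.0273]
head 3116 px [274.8739 110.577 ] mean [ 0.4576 -0.0544  0.0723] med [ 0.4575 -0.0544  0.0723] z5/95 [0.0712 0.0734]
bar 14306 px [275.077  156.7582] mean [ 0.4841 -0.0599  0.0467] med [ 0.4865 -0.0603  0.0475] z5/95 [0.0463 0.0486]
green 20812 px [132.6268 150.5286] mean [ 0.4622 -0.1593  0.0104] med [ 0.458  -0.1575  0.0104] z5/95 [0.0093 0.0115]
```

View pics/s2.png

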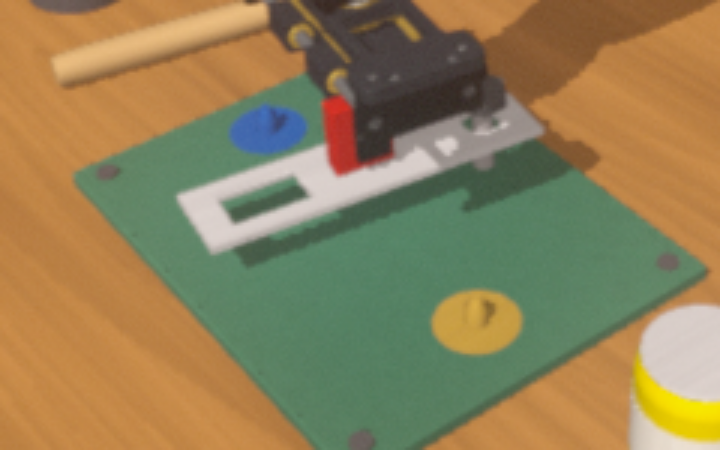

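The bar is lifted level by about 31 mm and is clear of both studs. In the crop brass is at (477,315), blue at (268,130) and the slot at (265,200). Next I swing left about 59.7° around the bolt.

>>> move_arm(
  moves=[
    {"gripper": 1, "delta_pos": [0.0007, 0.0109, 0], "dr": [0, 0, -0.131]},
    {"gripper": 1, "delta_pos": [0.0029, 0.0217, 0], "dr": [0, 0, -0.262]},
    {"gripper": 1, "delta_pos": [0.0064, 0.0321, 0], "dr": [0, 0, -0.393]},
    {"gripper": 1, "delta_pos": [0.0112, 0.0419, 0], "dr": [0, 0, -0.524]},
    {"gripper": 1, "delta_pos": [0.0173, 0.051, 0], "dr": [0, 0, -0.654]},
    {"gripper": 1, "delta_pos": [0.0245, 0.0593, 0], "dr": [0, 0, -0.785]},
    {"gripper": 1, "delta_pos": [0.0328, 0.0665, 0], "dr": [0, 0, -0.916]},
    {"gripper": 1, "delta_pos": [0.0415, 0.0723, 0], "dr": [0, 0, -1.042]},
    {"gripper": 1, "delta_pos": [0.0415, 0.0723, 0], "dr": [0, 0, -1.042]},
    {"gripper": 1, "delta_pos": [0.0415, 0.0723, 0], "dr": [0, 0, -1.042]},
  ],
)

```text
t: 5.9
tool_pos: [0.5144, 0.0078, 0.0671]
eef_rot: [[-0.678, -0.735, -0.0], [-0.735, 0.678, -0.0], [0.0, 0.0, -1.0]]
contact_force: [0.0, 0.0, -2.9]
opening: 0.179
gripper_force: 30.0
```

```bash
python3 - <<'E'
from seg import *
s=read_state();print(s["tool_pos"],s["eef_rot"],s["contact_force"],s["opening"],s["gripper_force"],s["joint_pos"])
J=[]
for n in("top","scene"):
    I,D=capture(n); np.savez(n+"3.npz",I=I,D=D); seg(n,I,D)
    J.append(cv2.resize(I[80:230,190:390] if n=="top" else I[170:320,130:330],None,fx=3.9,fy=3.9))
save("t3.png",cv2.resize(np.hstack(J),(800,300)))
E
```

```text
[0.5144 0.0078 0.0671] [[-0.6784 -0.7347 -0.0002]
 [-0.7347  0.6784 -0.0001]
 [ 0.0003  0.0001 -1.    ]] [ 0.0071  0.039  -2.91  ] 0.17941517385893127 29.974320363253355 [-0.138   0.143   1.9459 -0.0002  1.0529 -2.534 ]
red none
brass none
blue 476 px [338.7794 159.2332] mean [ 0.5411 -0.1814  0.0138] med [ 0.5404 -0.1805  0.0129] z5/95 [0.0092 0.0259]
head 146 px [279.8493 194.4863] mean [ 0.4574 -0.0583  0.0737] med [ 0.4567 -0.0584  0.0737] z5/95 [0.0709 0.0766]
bar 324 px [283.8981 199.25  ] mean [ 0.4516 -0.0675  0.0467] med [ 0.4485 -0.0673  0.0468] z5/95 [0.0434 0.0498]
green 8299 px [321.1435 161.6325] mean [ 0.536  -0.1451  0.0127] med [ 0.5333 -0.1432  0.012 ] z5/95 [0.0088 0.0152]
red 289 px [259.3495 227.0588] mean [0.5251 0.0188 0.0843] med [0.5274 0.0213 0.0898] z5/95 [0.0553 0.0983]
brass 80 px [259.7875 270.2   ] mean [0.5499 0.0458 0.0165] med [0.5469 0.0472 0.0135] z5/95 [0.0113 0.0282]
blue 302 px [188.904 212.957] mean [ 0.5432 -0.1787  0.0148] med [ 0.5451 -0.1776  0.0131] z5/95 [0.0111 0.0279]
head 67 px [258.403  199.9851] mean [ 0.4638 -0.0536  0.074 ] med [ 0.4639 -0.0536  0.0741] z5/95 [0.0719 0.0759]
bar 1427 px [259.3889 257.7786] mean [0.5478 0.0434 0.0445] med [0.5462 0.0413 0.0471] z5/95 [0.0128 0.0489]
green 5300 px [208.0319 251.656 ] mean [ 0.5822 -0.0627  0.0122] med [ 0.5884 -0.0652  0.0122] z5/95 [0.0103 0.0141]
```

View pics/t3.png

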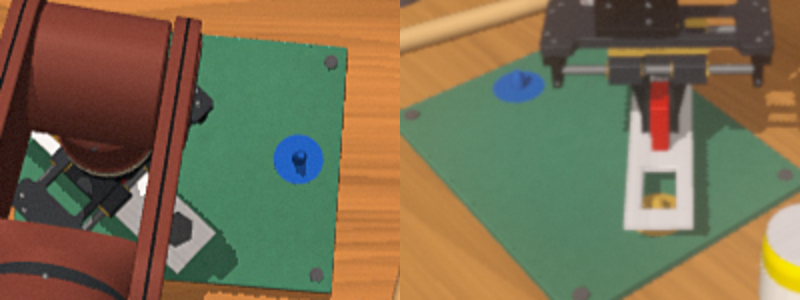

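The swing went well: in the scene half the slot is right over the brass disc at about (658,195), and blue is clear. I check the alignment within one camera before lowering.

```bash
python3 - <<'E'
from seg import *
a=np.load("scene.npz"); o=seg("scene",a["I"],a["D"]); 
q=o["brass"][1]; q=q[q[:,2]<.016][:,:2].astype(np.float32); print("disc scene",cv2.minEnclosingCircle(q),cv2.minAreaRect(q), atz("scene",o["brass"][0],.012))
b=np.load("scene3.npz"); P=cloud("scene",b["D"]); h=cv2.cvtColor(b["I"],cv2.COLOR_RGB2HSV)
m=(h[...,1]<60)&(h[...,2]>140)&(P[...,2]>.038)&(P[...,2]<.054)&(np.hypot(P[...,0]-.55,P[...,1]-.05)<.1)
p=P[m]; st=read_state(); R=np.array(st["eef_rot"]); u=-R[:2,0]; v=R[:2,1]; c=np.array(st["tool_pos"])[:2]
x=(p[:,:2]-c)@u; y=(p[:,:2]-c)@v
for lo,hi in((.02,.035),(.05,.065),(.065,.08),(.093,.105)):
    k=(x>lo)&(x<hi); print(lo,np.percentile(y[k],[2,98]),k.sum(),"inner",[np.max(y[k&(y<0)],initial=-1),np.min(y[k&(y>0)],initial=1)])
print("x end",np.percentile(x,99)); k=abs(y)<.006; print(np.sort(np.round(x[k],3))[::6])
for s in((.5597,.0537),(.557,.0555)): d=np.array(s)-c; print("stud",d@u,d@v)
d=np.array([.4577,-.054])-c; print("bolt",d@u,d@v)
I,D=capture("wrist"); o=seg("wrist",I,D); save("w3.png",I)
E
```

```text
red 482 px [221.0311 225.5311] mean [ 0.546  -0.0659  0.0496] med [ 0.5464 -0.0653  0.0511] z5/95 [0.0255 0.0678]
brass 477 px [258.5514 277.2662] mean [0.5615 0.0556 0.0142] med [0.5635 0.0574 0.0131] z5/95 [0.0112 0.0244]
blue 286 px [188.7413 213.0105] mean [ 0.5436 -0.1787  0.0149] med [ 0.5454 -0.1776  0.0131] z5/95 [0.0108 0.0283]
head 166 px [259.4217 201.1024] mean [ 0.4636 -0.051   0.0727] med [ 0.4643 -0.0502  0.0736] z5/95 [0.0667 0.0759]
bar 2034 px [221.175  238.9326] mean [ 0.5455 -0.0671  0.0172] med [ 0.5539 -0.0632  0.0169] z5/95 [0.0125 0.0196]
green 3188 px [231.5257 273.0492] mean [0.5867 0.0129 0.0123] med [0.5964 0.011  0.0122] z5/95 [0.0105 0.0142]
disc scene ((0.5593855977058411, 0.05264870449900627), 0.027491450309753418) ((0.560127317905426, 0.05431749299168587), (0.05078019201755524, 0.05079919099807739), 72.1106948852539) [0.5602 0.054  0.012 ]
0.02 [-0.0272  0.0272] 173 inner [np.float64(-0.0008419697201439147), np.float64(0.0006854000223011471)]
0.05 [-0.0278  0.0271] 96 inner [np.float64(-0.015472203756394824), np.float64(0.015080920428533606)]
0.065 [-
[... 390 characters left out ...]
-0.0016061901835795393
stud 0.06385045678834993 0.0015987517200215316
bolt -0.08396390924722573 0.0003130288574254314
red 546 px [275.8993 317.1923] mean [0.5238 0.0181 0.096 ] med [0.5238 0.0183 0.0961] z5/95 [0.0951 0.0969]
brass none
blue 5660 px [45.7643 53.0544] mean [ 0.5399 -0.1811  0.0136] med [ 0.5385 -0.1796  0.012 ] z5/95 [0.0108 0.0267]
head 3233 px [273.2994 112.5017] mean [ 0.4583 -0.0549  0.0732] med [ 0.4582 -0.055   0.0732] z5/95 [0.0721 0.0743]
bar 14129 px [274.4178 156.5545] mean [ 0.4755 -0.0356  0.0457] med [ 0.4779 -0.0332  0.0462] z5/95 [0.0451 0.0473]
green 47035 px [112.0129 132.1655] mean [ 0.5522 -0.121   0.0114] med [ 0.555  -0.1223  0.0112] z5/95 [0.0101 0.0124]
```

View pics/w3.png

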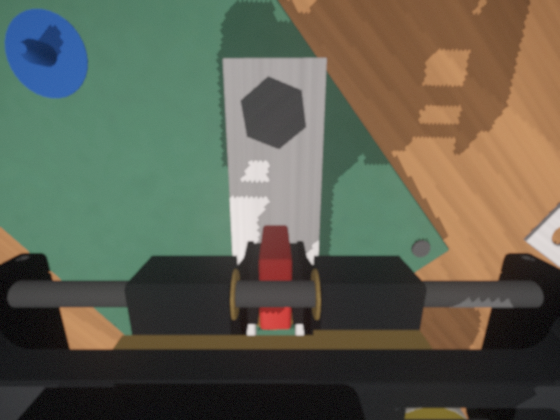

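The wrist view shows the bolt head at (273,112), centred across the bar. The stud is within 2 mm of the slot's centre and the bolt is centred in its hole, so I lower 30 mm.

>>> move_arm(
  moves=[
    {"gripper": 1, "delta_pos": [0, 0, 0.007], "dr": [0, 0, 0]},
    {"gripper": 1, "delta_pos": [0, 0, 0.014], "dr": [0, 0, 0]},
    {"gripper": 1, "delta_pos": [0, 0, 0.021], "dr": [0, 0, 0]},
    {"gripper": 1, "delta_pos": [0, 0, 0.028], "dr": [0, 0, 0]},
    {"gripper": 1, "delta_pos": [0, 0, 0.03], "dr": [0, 0, 0]},
    {"gripper": 1, "delta_pos": [0, 0, 0.03], "dr": [0, 0, 0]},
  ],
)

```text
t: 6.65
tool_pos: [0.5144, 0.0079, 0.0372]
eef_rot: [[-0.676, -0.737, -0.001], [-0.737, 0.676, 0.0], [0.0, 0.001, -1.0]]
contact_force: [-1.1, 1.0, 0.6]
opening: 0.186
gripper_force: 30.0
```

>>> move_arm(
  moves=[
    {"gripper": 0.4, "delta_pos": [0, 0, 0], "dr": [0, 0, 0]},
    {"gripper": 0.4, "delta_pos": [0, 0, 0], "dr": [0, 0, 0]},
    {"gripper": 0.4, "delta_pos": [0, 0, 0], "dr": [0, 0, 0]},
    {"gripper": 0.4, "delta_pos": [0, 0, 0], "dr": [0, 0, 0]},
    {"gripper": 0.4, "delta_pos": [0, 0, 0], "dr": [0, 0, 0]},
    {"gripper": 0.4, "delta_pos": [0, 0, 0], "dr": [0, 0, 0]},
  ],
)

```text
t: 7.25
tool_pos: [0.5146, 0.0079, 0.0374]
eef_rot: [[-0.676, -0.737, 0.0], [-0.737, 0.676, -0.0], [-0.0, -0.0, -1.0]]
contact_force: [0.6, 0.4, -0.4]
opening: 0.58
gripper_force: 0.0
```

>>> move_arm(
  moves=[
    {"gripper": 0.4, "delta_pos": [0, 0, -0.03], "dr": [0, 0, 0]},
    {"gripper": 0.4, "delta_pos": [0, 0, -0.06], "dr": [0, 0, 0]},
    {"gripper": 0.4, "delta_pos": [0, 0, -0.1], "dr": [0, 0, 0]},
    {"gripper": 0.4, "delta_pos": [0, 0, -0.15], "dr": [0, 0, 0]},
    {"gripper": 0.4, "delta_pos": [0, 0, -0.15], "dr": [0, 0, 0]},
    {"gripper": 0.4, "delta_pos": [0, 0, -0.15], "dr": [0, 0, 0]},
  ],
)

```text
t: 7.85
tool_pos: [0.5157, 0.0078, 0.1891]
eef_rot: [[-0.676, -0.737, 0.004], [-0.737, 0.676, -0.0], [-0.002, -0.003, -1.0]]
contact_force: [-0.4, -0.2, -0.5]
opening: 0.599
gripper_force: 0.0
```

```bash
python3 - <<'E'
from seg import *
s=read_state();print(s["t"],s["tool_pos"],s["contact_force"],s["opening"])
J=[]
for n in("wrist","scene"):
    I,D=capture(n); seg(n,I,D)
    J.append(cv2.resize(I if n=="wrist" else I[170:320,130:330],(400,300)))
save("f4.png",np.hstack(J))
E
```

```text
7.85 [0.5157 0.0078 0.1891] [-0.3969 -0.1679 -0.5179] 0.599070657525875
red none
brass 154 px [277.0649 242.6623] mean [0.5533 0.0542 0.0145] med [0.555  0.0536 0.0101] z5/95 [0.0086 0.0289]
blue 2078 px [135.1054  77.6728] mean [ 0.538  -0.181   0.0112] med [ 0.5371 -0.1799  0.0099] z5/95 [0.0085 0.0237]
head 826 px [275.7119 114.7676] mean [ 0.456  -0.0546  0.0715] med [ 0.4559 -0.0547  0.0714] z5/95 [0.0703 0.0726]
bar 7245 px [276.2634 179.154 ] mean [ 0.5041 -0.0011  0.014 ] med [ 0.4973 -0.0095  0.0142] z5/95 [0.0098 0.0155]
green 28551 px [163.5832 118.3204] mean [ 0.5505 -0.1324  0.0094] med [ 0.5623 -0.1393  0.0091] z5/95 [0.0079 0.0105]
red 224 px [260.0893 239.6071] mean [0.524  0.0185 0.055 ] med [0.5268 0.0225 0.0621] z5/95 [0.0278 0.0684]
brass 252 px [259.9286 277.7222] mean [0.5612 0.059  0.0153] med [0.5632 0.059  0.0134] z5/95 [0.0113 0.0269]
blue 292 px [188.8425 212.9555] mean [ 0.5433 -0.1787  0.0149] med [ 0.5454 -0.177   0.0131] z5/95 [0.0113 0.0279]
head 160 px [259.7375 201.2063] mean [ 0.4634 -0.0503  0.0726] med [ 0.4637 -0.0504  0.0737] z5/95 [0.0671 0.0756]
bar 2042 px [260.1278 255.8012] mean [0.5227 0.0161 0.0176] med [0.5267 0.0207 0.0172] z5/95 [0.0125 0.0198]
green 4592 px [205.1407 250.8029] mean [ 0.5851 -0.0677  0.0123] med [ 0.5894 -0.068   0.0123] z5/95 [0.0104 0.0142]
```

View pics/f4.png

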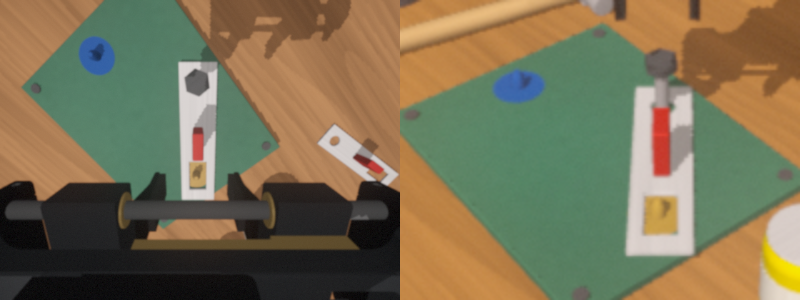

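The bar lies flat with its top face at z ≈ 0.017, as expected. The brass stud shows centred in the slot at (658,212) on the right and (197,172) on the left, and the gripper is clear.

```bash
python3 -c "
from station import *
print(finish_job())"
```

```text
the job is handed in; nothing more can be done
None
```

The stop bar lies flat on the plate with the brass stud in its slot, still on its pivot bolt, and the gripper has let go and is clear; I handed the job in at about 8 s of the 35 s, and no verdict came back.

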